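# Isolate the table saw, then fetch a dropped nut from beside the blade with tongs

### The arm

A 6-joint arm with a two-finger parallel gripper is mounted at the origin on a cart in front of the work surface, level with it; the furniture and walls round the work are solid. World frame = base frame: x ahead of the robot, y to its left, z up, the work surface at z = 0. Lengths are in m, angles in degrees, forces in N, time in s.
With the tool pointing down it reaches from about 0.375 to 0.9 m from the base axis. Payload 3.1 kg.
Tool frame: the origin (TCP) lies on the centre line of the jaws, within the pads' length; the fingertips stand 17 mm ahead of it and the grasp point (between the pads) lies 2 mm behind it; z points along the fingers, y is the line along which they close (so a half turn about z gives the same grasp; the last joint's range is limited). The gripper opens to 87 mm and grips with 3 to 60 N. Pads are 19 mm wide; open, the fingers measure 117 mm over their backs; the gripper's body (75 mm by 190 mm) begins 51 mm behind the grasp point.
Start: joints at [-73.883, 30.224, 82.088, -0, 67.689, -10.227], TCP at [0.277, -0.56, 0.211] pointing down, gripper open.
Joint ranges: [-176.69, 176.69], [-43.24, 126.21], [12.49, 139.97], [-82, 262], [0, 151.66], [-163.58, 163.58]. Speed limits (degrees/s): [159.86, 159.86, 180, 180, 180, 180].

### API

Orientations are given as a 3x3 rotation matrix whose columns are the frame's x, y, z axes.
In Python, from rig import bot, imaging, finder gives the robot as it stands. The module is installed in compiled form; this text tells all that it offers.
- The arm moves only by the tool play_rows, never from a script. Its argument "motion" is a list that holds one entry, the list of rows, each a list of 6 numbers: the shift along the tool's x, y, z in m, then the turn, a rotation vector about the tool's x, y, z in degrees. In form: [[[dx, dy, dz, wx, wy, wz], ...]]. A call has 1 to 8 rows; each row is the pose to reach, as a shift and turn from the pose commanded when the call began, along the tool's axes at that moment; what a row does not reach only later rows make up. A row lasts 1/12 s, in which the tool goes at most 41.7 mm and 7.16 degrees, less where a joint would pass 70% of its speed; a pose out of reach is approached as far as the arm can. A call with a gripper value outside its range is refused whole. "fingers" is the finger opening in m, from 0 to 0.087, set as the call begins (left out, the last holds). The fingers move at their own pace and stop on an object; the grip force is fixed at half the most. Time passes only in rows, so rows that repeat a pose let the fingers close. It gives the time, the measured TCP pose, the force, the opening and the grip force at its end, in the units of the state.
- bot.read_state(): the state, without advancing time (a new reading comes with each control period).
- imaging.capture(name): name is "scene" or "top" or "wrist"; returns a dict with "frame" (480x640x3 uint8, red, green, blue), "camera_matrix" (3x3 intrinsics, pixels), "R" (3x3) and "t" (3): a world point X has camera coordinates R X + t. Camera axes: x right, y down, z forward; pixel columns grow to the right and rows downward; lengths in m; the calibration is good to about 2 mm. A picture is of the moment at which its call begins. There is no depth.
- bot.hand_in(): hands the job in; it is judged then, once.
Trained networks look in the newest picture that a camera, given by its name, has taken for a name from the list of things; names that differ only in an ending like _2 or _b are one class to them, and where a whole thing is asked for, a point or a joint stands for the part that bears it (a point fixed in the world has none). Each returns a list of dicts, best first, with "confidence" (0 to 1); they miss things now and then, are a little off and sometimes report something else, mostly with a low value. They report only what shows in the picture. A call takes as long as a camera call.
- finder.recognise(camera, name): "at" ([x, y, z] in m, in world coordinates, good to about 4 mm: the middle of the surface that is visible of it).
- finder.outline_of(camera, name): "pixels" (480x640 bool, what is visible of it).
The state is a dict: "time_s": time; "joint_positions": joint angles; "qvel": joint speeds; "tau": joint torques, N m; "position": TCP position; "tcp_rot": TCP orientation; "force": force on the tool from outside, world axes, zero at the start; "moment": the same for the moment, N m; "opening": opening from 0.0 (shut) to 1.0 (fully open); "grasp_force": force on a finger pad.
Only numpy, scipy, OpenCV 4.12 (cv2) and the standard library are available. Lean on these libraries where they do the work, as an engineer would, in place of code of your own. Each camera call takes 0.05 s, during which the arm holds its last target. There are 200 camera calls.

### The job

A big steel nut has dropped beside the saw blade. First pull the red lever of the saw's isolator box over to off, then pick up the long steel tongs by their orange sleeves, squeeze their jaws onto the nut and lift it at least 12 cm above the saw table. Keep your fingers off the nut, bring nothing near it while the isolator is still on, leave the other things where they lie, and finish still holding the nut up in the tongs.

Things in the scene. Friction and masses are not known exactly. Their poses are not given: they have to be found in the camera images.
- isolator: grey die-cast isolator box of the saw, fixed to the bench, 120 (its x) x 90 (its y) mm, lid 55 mm above the bench. Origin: centre of its underside. x points away from the robot, to the side with the round blue inlet cap (82 mm from the origin); ears reach 64 mm along y. The lever stands in the middle of the lid and swings in the x-z plane.
- isolator_lever (a joint): lever angle, rad: 0 = on (leaning 0.5 rad from upright to the box's +x, away from the robot, green pip), 1.0 = off (leaning 0.5 rad to -x, towards the robot, red pip). Pin 64 mm above the bench over the box's origin. A detent spring holds it at both ends and snaps it over past 0.5; it takes about 5.5 N at the grip.
- lever_grip (a point): centre of the lever's red cross-bar grip: a round bar 18 mm thick and 52 mm long, along the box's y; 55 mm from the lever's pin (about 112 mm above the bench at either end of the throw).
- tongs: left arm of the sprung steel tongs (0.115 kg, 225 mm long, 20 mm tall), which lie flat on the bench; carries the hinge pin. Origin: at the underside, midway between the two orange sleeves while open; balance point 9 mm behind it. x points to the jaws, y to the left arm, z up. Hinge pin (axis z) at x = -90 mm, jaws at about x = +110 mm. This frame turns with the left arm.
- tongs_arm: right arm of the tongs; origin on the hinge pin, at the underside; turns about z. A spring holds the arms 0.24 rad apart: sleeves 65 mm over their outsides, jaws about 80 mm apart. Sleeves squeezed to 57 mm take about 3.5 N; to 44 mm about 7 N: arms parallel, jaws just on a 32 mm nut; 0.45 of any force beyond that reaches the jaws.
- grip_left (a point): middle of the left orange sleeve's outer face (sleeve 62 mm long, 19 mm tall), 10 mm above the tongs' underside
- grip_right (a point): the same on the right sleeve
- jaw_left (a point): middle of the left black rubber jaw's inner face (a shallow vee 36 mm long, 14 mm tall, its lips 3 mm proud of this point), 10 mm above the tongs' underside, 110 mm ahead of the sleeves' middle
- jaw_right (a point): the same on the right jaw
- nut: large hexagonal steel nut, 32 mm over corners, 28 over flats, 13 mm tall, 35 to 70 g, lying flat on the saw table (z = 0) between the rip fence and the saw blade. Origin: centre of its underside. The aluminium fence (75 mm tall, along x, its near face at y = -0.26) stands to the left of it, the saw blade (27 mm tall, along x at y = -0.42, from x = 0.52 to 0.68) to the right.
- walnut_offcut: walnut offcut, 45 x 60 x 35 mm, a bystander on the saw table right of the blade; origin at the centre of its underside
- screwdriver: red-handled screwdriver, 206 mm long, a bystander lying between the blue vise and the rip fence; origin at the centre of its underside
- jar: white screw jar with a black lid, 64 mm across, 78 mm tall, a bystander behind the isolator; origin at the centre of its underside
- rule_tape: yellow tape measure, 36 x 93 x 64 mm, a bystander near the front left of the bench; origin at the centre of its underside
- masking_tape: roll of masking tape lying flat, 103 mm across, 25 mm tall, a bystander at the back; origin at the centre of its underside

How it is judged:
By the outcome, as a careful person would: the job done as asked, in the order asked, and still so for the second after the job is handed in, while the arm keeps its last pose, push and grip.
It also fails if it takes over 64 s, if anything falls off the work surface, if the arm or the gripper's body presses on something with over 40 N, if the wrist force passes 120 N, or if a joint passes its speed limit or range.

## Working session

There is one attempt and no reset: what is moved stays moved. The work goes in short steps, Python scripts to look and compute and a tool call to move; the robot and the scene stay as the last step left them, time stands still between calls to the robot, and variables do not carry over. Pictures are saved under pics/ and viewed, at most 10 in all, crops included, and the job is handed in when it is done.

Besides the shell and the picture viewer there is one more tool, called after "Request:" as name(argument=value, ...) on one line, values as JSON. play_rows: Moves the arm, as the interface text tells. Its arguments: {"type":"object","properties":{"motion":{"type":"array"},"fingers":{"type":"number"}},"required":["motion"]}

```bash
mkdir -p pics
cat > h.py <<'E'
from rig import bot, imaging, finder
import numpy as np, cv2
def snap(c,fn=None):
    d=imaging.capture(c)
    if fn: cv2.imwrite('pics/'+fn,cv2.cvtColor(d['frame'],cv2.COLOR_RGB2BGR))
    return d
def proj(d,X):
    c=np.atleast_2d(X)@np.array(d['R']).T+d['t']; p=c@np.array(d['camera_matrix']).T
    return p[:,:2]/p[:,2:]
def unproj(d,uv,z):
    "pixels -> world points on plane z"
    uv=np.atleast_2d(uv); r=np.c_[uv,np.ones(len(uv))]@np.linalg.inv(d['camera_matrix']).T@np.array(d['R'])
    o=-np.array(d['R']).T@d['t']; return o+r*((z-o[2])/r[:,2:])
def st():
    s=bot.read_state(); print(s['time_s'],np.round(s['position'],4),np.round(s['force'],1),round(s['opening'],3),s['grasp_force']); return s
E
python3 - <<'E'
from h import *
np.set_printoptions(precision=4,suppress=True)
s=st(); print(np.array(s['tcp_rot']))
for c in ['scene','top']:
    snap(c,c+'0.png')
    for n in ['isolator','isolator_lever','lever_grip','tongs','tongs_arm','grip_left','grip_right','jaw_left','jaw_right','nut','screwdriver','jar','rule_tape']:
        print(c,n,[(np.round(r['at'],4).tolist(),round(r['confidence'],2)) for r in finder.recognise(c,n)[:2]])
E
```

```text
0.0 [ 0.2772 -0.5593  0.2096] [0.  0.  0.5] 1.001 0.0
[[ 0.8961  0.4438 -0.0006]
 [ 0.4438 -0.8961  0.0021]
 [ 0.0004 -0.0021 -1.    ]]
scene isolator [([0.5813, -0.0158, 0.0551], 0.7)]
scene isolator_lever [([0.6117, -0.0074, 0.1079], 0.59)]
scene lever_grip [([0.6109, -0.0121, 0.1133], 0.77), ([0.3063, 0.3537, 0.0502], 0.72)]
scene tongs []
scene tongs_arm []
scene grip_left [([0.545, 0.3681, 0.0207], 0.52)]
scene grip_right []
scene jaw_left [([0.5483, 0.3644, 0.0164], 0.83)]
scene jaw_right [([0.5816, -0.0144, 0.055], 0.48)]
scene nut [([0.5825, -0.336, 0.0173], 0.42)]
scene screwdriver [([0.3224, -0.0892, 0.0206], 0.67)]
scene jar []
scene rule_tape [([0.3058, 0.3542, 0.0495], 0.84)]
top isolator [([0.5912, -0.0047, 0.0546], 0.71)]
top isolator_lever [([0.6052, -0.0077, 0.1084], 0.53)]
top lever_grip [([0.6071, -0.0098, 0.1095], 0.7)]
top tongs [([0.5433, 0.3221, 0.0173], 0.57)]
top tongs_arm [([0.5592, 0.3123, 0.0157], 0.53)]
top grip_left [([0.5421, 0.3214, 0.0168], 0.93)]
top grip_right [([0.6069, -0.0077, 0.1093], 0.73), ([0.5642, 0.3142, 0.0151], 0.68)]
top jaw_left [([0.5384, 0.3158, 0.0165], 0.77)]
top jaw_right [([0.5598, 0.31, 0.0152], 0.5)]
top nut [([0.5605, 0.3163, 0.0156], 0.64)]
top screwdriver [([0.2948, -0.0828, 0.0266], 0.6)]
top jar [([0.5944, -0.0022, 0.0518], 0.75), ([0.3054, 0.3583, 0.0562], 0.72)]
top rule_tape [([0.3074, 0.3605, 0.0546], 0.93), ([0.5932, -0.003, 0.054], 0.61)]
```

View pics/scene0.png

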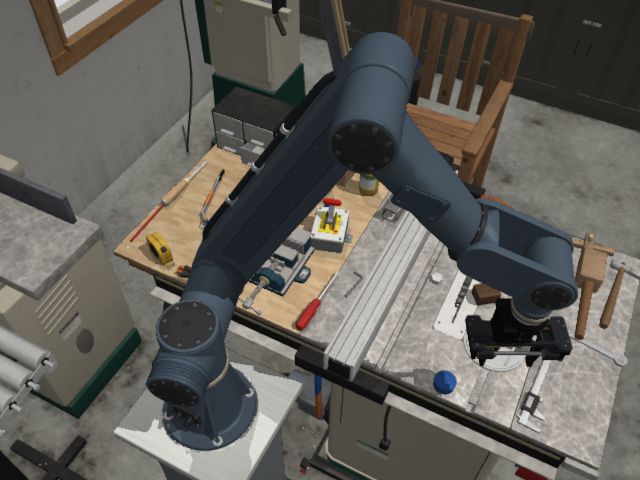

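View pics/top0.png

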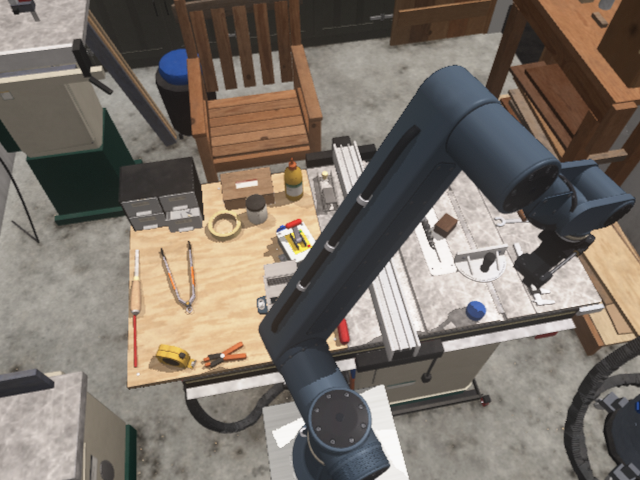

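Scene view: red lever grip near (332,202), nut beside the fence near (437,277). Top view: tongs at about (178,275) with the hinge near (187,308), isolator at (295,240), jar at (256,208). I'll move the arm clear and towards the isolator, high and well back from the nut.

```bash
cat >> h.py <<'E'
from scipy.spatial.transform import Rotation as Ro
def down(yaw): # tool x at world yaw (deg), pointing down
    c,s=np.cos(np.radians(yaw)),np.sin(np.radians(yaw)); return np.array([[c,s,0],[s,-c,0],[0,0,-1.]])
def row(p,R=None,base=None):
    s=bot.read_state(); p0,R0=(s['position'],s['tcp_rot']) if base is None else base
    R0=np.array(R0); R=R0 if R is None else R
    v=np.r_[R0.T@(np.array(p)-p0),Ro.from_matrix(R0.T@R).as_rotvec(degrees=True)]
    print('ROW',np.round(v[:3],4).tolist(),np.round(v[3:],2).tolist()); return v
E
python3 - <<'E'
from h import *
row([.30,-.36,.36],down(0)); row([.44,-.08,.36],down(0))
row([.47,-.02,.36],down(0))
E
```

```text
ROW [0.109, -0.1692, -0.1495] [-0.0, 0.0, 26.34]
ROW [0.3588, -0.358, -0.1494] [-0.0, 0.0, 26.34]
ROW [0.4123, -0.3985, -0.1494] [-0.0, 0.0, 26.34]
```

Request:
play_rows(motion=[[[0.03,-0.05,-0.05,0,0,5],[0.05,-0.08,-0.1,0,0,10],[0.1,-0.12,-0.15,0,0,16],[0.109,-0.169,-0.15,0,0,22],[0.13,-0.2,-0.15,0,0,26.3],[0.16,-0.23,-0.15,0,0,26.3],[0.19,-0.26,-0.15,0,0,26.3],[0.22,-0.28,-0.15,0,0,26.3]]])

```text
time_s: 2.07
position: [0.3277, -0.2764, 0.3542]
tcp_rot: [[1.0, -0.001, 0.001], [-0.001, -1.0, -0.002], [0.001, 0.002, -1.0]]
force: [0.8, -0.7, -0.3]
opening: 1.003
grasp_force: 0.0
```

Run:
```python
from h import *
s=st(); row([.46,-.03,.36],down(0))
```

```text
2.0667 [ 0.3277 -0.2764  0.3542] [ 0.8 -0.7 -0.3] 1.003 0.0
ROW [0.1321, -0.2465, -0.006] [0.09, -0.06, -0.04]
```

Request:
play_rows(motion=[[[0.13,-0.247,0,0,0,0],[0.13,-0.247,0,0,0,0],[0.13,-0.247,0,0,0,0],[0.13,-0.247,0,0,0,0],[0.13,-0.247,0,0,0,0],[0.13,-0.247,0,0,0,0],[0.13,-0.247,0,0,0,0],[0.13,-0.247,0,0,0,0]]])

```text
time_s: 2.73
position: [0.4594, -0.0265, 0.3533]
tcp_rot: [[1.0, 0.007, 0.002], [0.007, -1.0, 0.002], [0.002, -0.002, -1.0]]
force: [-0.1, -0.2, 0.9]
opening: 0.996
grasp_force: 0.0
```

Run:
```python
from h import *
np.set_printoptions(precision=4,suppress=True)
s=st()
ds={c:snap(c,c+'1.png') for c in ['wrist','top']}
for c in ds:
    d=ds[c]
    for n in ['isolator','lever_grip','tongs','grip_left','grip_right','jaw_left','jaw_right','nut','screwdriver']:
        print(c,n,[(np.round(r['at'],4).tolist(),round(r['confidence'],2)) for r in finder.recognise(c,n)[:2]])
    for n,z in [('isolator',.055),('lever_grip',.112),('nut',.013)]:
        for o in finder.outline_of(c,n)[:1]:
            m=o['pixels'].astype(np.uint8); 
            v,u=np.nonzero(m); X=unproj(d,np.c_[u,v].astype(float),z)[:,:2].astype(np.float32)
            print(c,n,o['confidence'],len(u),u.min(),u.max(),v.min(),v.max(),'minrect',cv2.minAreaRect(X))
```

```text
2.7333 [ 0.4594 -0.0265  0.3533] [-0.1 -0.2  0.9] 0.996 0.0
wrist isolator [([0.5979, -0.0063, 0.0506], 0.74)]
wrist lever_grip []
wrist tongs [([0.5636, 0.3153, 0.0139], 0.67)]
wrist grip_left [([0.5615, 0.322, 0.0109], 0.91)]
wrist grip_right [([0.5831, 0.3082, 0.0157], 0.94), ([0.3264, 0.3561, 0.0474], 0.62)]
wrist jaw_left [([0.557, 0.3185, 0.0109], 0.69)]
wrist jaw_right [([0.5842, 0.313, 0.015], 0.74)]
wrist nut [([0.5862, -0.3313, 0.0116], 0.86)]
wrist screwdriver [([0.3387, -0.0881, 0.021], 0.83)]
wrist isolator 0.63 3824 0 83 0 187 minrect ((0.5612416863441467, 0.31275805830955505), (0.2101885825395584, 0.07950528711080551), 2.909123182296753)
wrist lever_grip 0.59 1404 277 326 24 81 minrect ((0.605289101600647, -0.00724448636174202), (0.04911956563591957, 0.0520818792283535), 17.80179786682129)
wrist nut 0.85 521 548 576 73 96 minrect ((0.5872283577919006, -0.33323076367378235), (0.02746734395623207, 0.0359225831925869), 4.884785175323486)
top isolator [([0.5439, -0.0195, 0.0432], 0.94)]
top lever_grip []
top tongs []
top grip_left []
top grip_right []
top jaw_left []
top jaw_right []
top nut [([0.5795, -0.3388, 0.0134], 0.66)]
top screwdriver [([0.3218, -0.0826, 0.0234], 0.93)]
top isolator 0.76 499 279 320 243 268 minrect ((0.5365854501724243, -0.009816311299800873), (0.06886071711778641, 0.1217523068189621), 8.320158004760742)
```

View pics/wrist1.png

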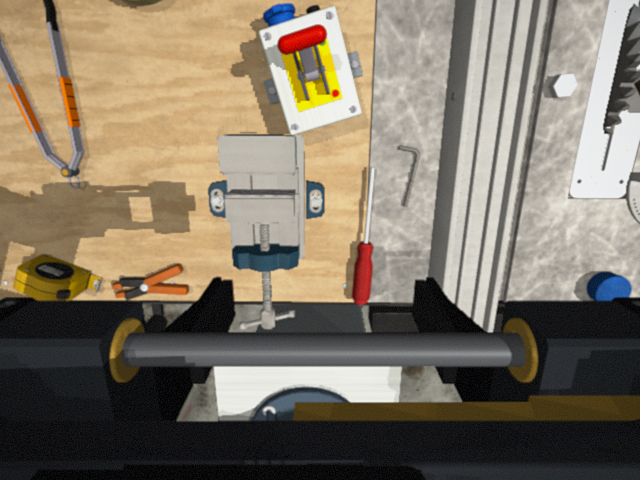

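Wrist view: box lid corners near (259,34), (335,8), (361,115), (291,133). The red bar runs from (283,46) to (322,33), the blue cap is at (279,14) and the nut is at (564,86).

Run:
```python
from h import *
d=snap('wrist'); im=d['frame'].astype(int)
r,g,b=im[...,0],im[...,1],im[...,2]
m=((r>150)&(g<60)&(b<60)); m[:, :270]=0; m[:,335:]=0; m[70:]=0
v,u=np.nonzero(m); X=unproj(d,np.c_[u,v].astype(float),.114)[:,:2].astype(np.float32)
print('bar',len(u),cv2.minAreaRect(X),X.mean(0))
w=(im.min(2)>150); w[:, :250]=0; w[:,372:]=0; w[140:]=0
w=w.astype(np.uint8); n,l,stt,_=cv2.connectedComponentsWithStats(w); k=1+np.argmax(stt[1:,4]); 
v,u=np.nonzero(l==k); X=unproj(d,np.c_[u,v].astype(float),.055)[:,:2].astype(np.float32)
print('lid',stt[k],cv2.minAreaRect(X))
C=unproj(d,np.array([[259,34],[335,8],[361,115],[291,133.]]),.055); print(C, C.mean(0))
bl=(b>120)&(r<60)&(g<110); bl[:, :250]=0; bl[:,310:]=0; bl[40:]=0
v,u=np.nonzero(bl);print('cap',unproj(d,np.c_[u,v].astype(float),.03).mean(0))
```

```text
bar 742 ((0.6204284429550171, -0.0029483120888471603), (0.014801401644945145, 0.047752201557159424), 16.706335067749023) [ 0.62051696 -0.00318107]
lid [ 253    3  104  130 4771] ((0.5945137143135071, -0.010837413370609283), (0.12116117030382156, 0.09126763045787811), 16.817100524902344)
[[ 0.63347067  0.04284888  0.055     ]
 [ 0.65969779 -0.04372487  0.055     ]
 [ 0.54552437 -0.07650973  0.055     ]
 [ 0.52433957  0.00902384  0.055     ]] [ 0.5907581  -0.01709047  0.055     ]
cap [0.66268497 0.02679488 0.03      ]
```

Run:
```python
from h import *
s=st(); R=down(16.8); c=np.array([.5945,-.0108]); ax=np.array([np.cos(np.radians(16.8)),np.sin(np.radians(16.8))])
row([*(c+.057*ax),.16],R)
```

```text
4.0833 [ 0.4578 -0.031   0.3531] [ 1.1 -0.2  0.3] 1.0 0.0
ROW [0.1913, -0.0365, 0.1931] [-0.0, 0.0, -16.75]
```

Request:
play_rows(motion=[[[0.04,-0.008,0,0,0,-7],[0.08,-0.016,0,0,0,-14],[0.12,-0.024,0.03,0,0,-16.75],[0.16,-0.031,0.06,0,0,-16.75],[0.191,-0.037,0.09,0,0,-16.75],[0.191,-0.037,0.125,0,0,-16.75],[0.191,-0.037,0.16,0,0,-16.75],[0.191,-0.037,0.193,0,0,-16.75]]], fingers=0.0)

```text
time_s: 4.75
position: [0.6491, 0.0066, 0.1568]
tcp_rot: [[0.957, 0.29, -0.001], [0.29, -0.957, 0.0], [-0.001, -0.001, -1.0]]
force: [-0.7, 1.2, 0.3]
opening: 0.476
grasp_force: 0.0
```

Run:
```python
from h import *
for i in range(3): s=st(); snap('wrist')
d=snap('scene','scene2.png'); f=d['frame'][130:300,250:420]
p=proj(d,[[.62,-.003,.112]])[0]; print(p,s['joint_positions'],s['tcp_rot'])
cv2.imwrite('pics/scene2c.png',cv2.resize(f[...,::-1],None,fx=3.5,fy=3.5,interpolation=cv2.INTER_CUBIC))
c=np.array([.5945,-.0108]); ax=np.array([np.cos(np.radians(16.8)),np.sin(np.radians(16.8))])
row([*(c+.055*ax),.113],down(16.8))
```

```text
4.75 [0.6491 0.0066 0.1568] [-0.7  1.2  0.3] 0.476 0.0
4.8 [0.6434 0.0071 0.1495] [-2.1 -0.2 -4.7] 0.43 0.0
4.85 [0.6436 0.0071 0.1528] [-1.1 -1.1 -0.3] 0.386 0.0
[331.96827237 202.04498172] [-9.30024922e+00  3.57392234e+01  8.15998825e+01 -7.02632825e-03
  6.35712191e+01  6.38951897e+01] [[ 0.9571681   0.28910699 -0.0156964 ]
 [ 0.28917869 -0.95727198  0.00245918]
 [-0.01431476 -0.00689291 -0.99987378]]
ROW [-0.0019, 0.0005, 0.0471] [-0.03, 0.05, -0.01]
```

View pics/scene2c.png

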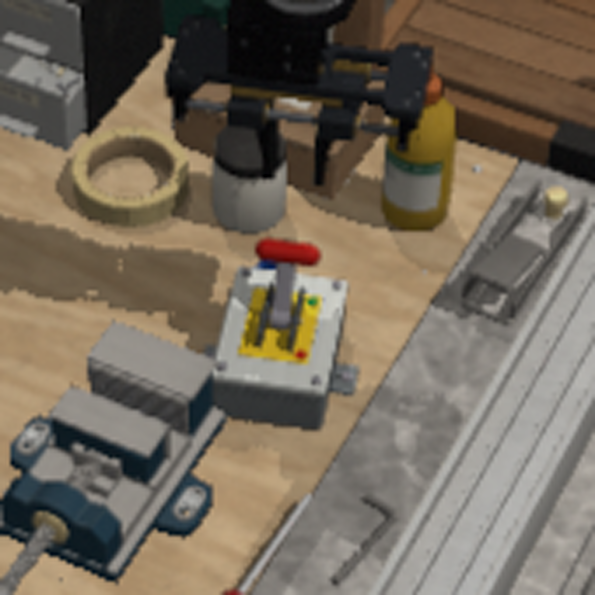

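Run:
```python
from h import *
d=snap('scene'); t=snap('top')
print('bottle base',unproj(d,[[364,192.]],0), unproj(t,[[293,195.]],0))
for z in (.1,.14,.18): print(z,unproj(d,[[372.,155.]],z),unproj(t,[[292.,162.]],z))
b=unproj(d,[[364,192.]],0)[0]; c=np.array([.5945,-.0108]); a=np.radians(16.8); A=np.array([[np.cos(a),np.sin(a)],[-np.sin(a),np.cos(a)]])
print('bottle in box frame',A@(b[:2]-c), 'jar',A@(unproj(d,[[320,195.]],0)[0,:2]-c))
```

```text
bottle base [[ 0.80387387 -0.02439161  0.        ]] [[ 0.81443003 -0.02738181  0.        ]]
0.1 [[ 0.86280335 -0.01668712  0.1       ]] [[ 0.86665723 -0.03735322  0.1       ]]
0.14 [[ 0.81955916 -0.0325659   0.14      ]] [[ 0.82975765 -0.03340288  0.14      ]]
0.18 [[ 0.77631497 -0.04844467  0.18      ]] [[ 0.79285807 -0.02945255  0.18      ]]
bottle in box frame [ 0.19650928 -0.07352722] jar [0.15807578 0.05610168]
```

Request:
play_rows(motion=[[[0,0,0,0,0,0],[0,0,0,0,0,0],[0,0,0,0,0,0],[0,0,0,0,0,0],[0,0,0.01,0,0,0],[0,0,0.02,0,0,0],[0,0,0.032,0,0,0],[0,0,0.044,0,0,0]]], fingers=0.0)

```text
time_s: 5.72
position: [0.6481, 0.0063, 0.1143]
tcp_rot: [[0.957, 0.289, -0.001], [0.289, -0.957, 0.0], [-0.001, -0.001, -1.0]]
force: [-0.6, 0.5, 0.7]
opening: 0.003
grasp_force: 0.0
```

Request:
play_rows(motion=[[[-0.01,0,0,0,0,0],[-0.02,0,0,0,0,0],[-0.03,0,0,0,0,0],[-0.04,0,0,0,0,0],[-0.048,0,0,0,0,0],[-0.056,0,0,0,0,0],[-0.062,0,0,0,0,0],[-0.062,0,0,0,0,0]]])

```text
time_s: 6.38
position: [0.5878, -0.0119, 0.1155]
tcp_rot: [[0.957, 0.288, -0.002], [0.288, -0.957, 0.0], [-0.002, -0.001, -1.0]]
force: [-0.6, 0.6, 0.5]
opening: 0.009
grasp_force: 0.0
```

Run:
```python
from h import *
s=st(); d=snap('scene'); 
f=d['frame'][150:280,270:400]
cv2.imwrite('pics/scene3c.png',cv2.resize(f[...,::-1],None,fx=4,fy=4,interpolation=cv2.INTER_CUBIC))
```

```text
6.3833 [ 0.5878 -0.0119  0.1155] [-0.6  0.6  0.5] 0.009 0.0
```

View pics/scene3c.png

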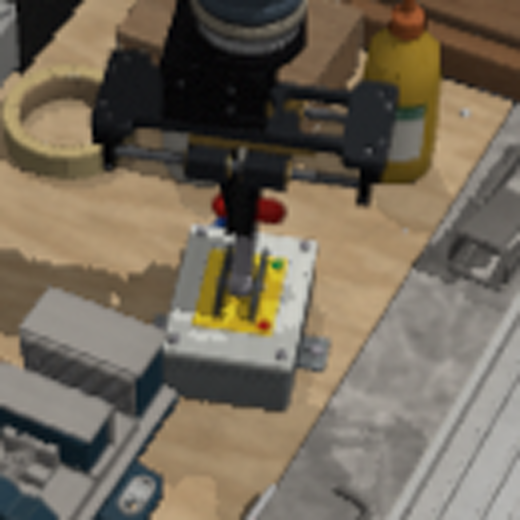

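Run:
```python
from h import *
s=st(); d=snap('scene'); w=snap('wrist','w4.png')
c=np.array([.5945,-.0108]); a=np.radians(16.8); ax=np.array([np.cos(a),np.sin(a)])
for q in (0,.5,1):
    p=np.r_[c+.055*np.sin(.5-q)*ax,.064+.055*np.cos(.5-q)]; print(q,p,'scene',proj(d,p)[0],'crop',(proj(d,p)[0]-[270,150])*4,'wrist',proj(w,p)[0])
R=np.array(s['tcp_rot']); 
for k in (-.04,0,.017): 
  p=np.array(s['position'])+R[:,2]*k; print('tool',k,p,(proj(d,p)[0]-[270,150])*4,proj(w,p)[0])
for n in ('lever_grip','isolator_lever'): print([(r['at'],r['confidence']) for r in finder.recognise('scene',n)+finder.recognise('wrist',n)])
```

```text
6.4333 [ 0.5889 -0.0119  0.1159] [ 0.5  0.4 -0.4] 0.004 0.0
0 [ 0.61974299 -0.00317869  0.11226704] scene [331.98754012 202.05770578] crop [247.95016046 208.23082312] wrist [324.21962418 228.41256645]
0.5 [ 0.5945 -0.0108  0.119 ] scene [330.43857279 207.14355899] crop [241.75429116 228.57423595] wrist [324.24001569 282.17805758]
1 [ 0.56925701 -0.01842131  0.11226704] scene [328.73566218 215.8090539 ] crop [234.94264871 263.23621559] wrist [324.1651705  321.27804091]
tool -0.04 [ 0.58892106 -0.01187475  0.15585073] [240.81882333 195.9657439 ] [323.16335934 332.10106292]
tool 0 [ 0.58889794 -0.01186688  0.11585074] [239.3681319  237.60533696] [323.0578899  289.62453207]
tool 0.017 [ 0.58888811 -0.01186353  0.09885074] [238.7674588  254.84662137] [323.02477528 276.28802377]
[([0.5783, -0.0155, 0.0534], 0.73), ([0.6054, -0.0124, 0.0949], 0.48), ([0.304, 0.3351, 0.0116], 0.4), ([0.5621, 0.311, 0.0186], 0.15), ([0.6209, -0.0061, 0.1187], 0.83)]
[([0.6055, -0.0079, 0.0962], 0.63), ([0.5578, 0.3195, 0.0142], 0.3), ([0.6234, -0.0028, 0.1184], 0.6)]
```

View pics/w4.png

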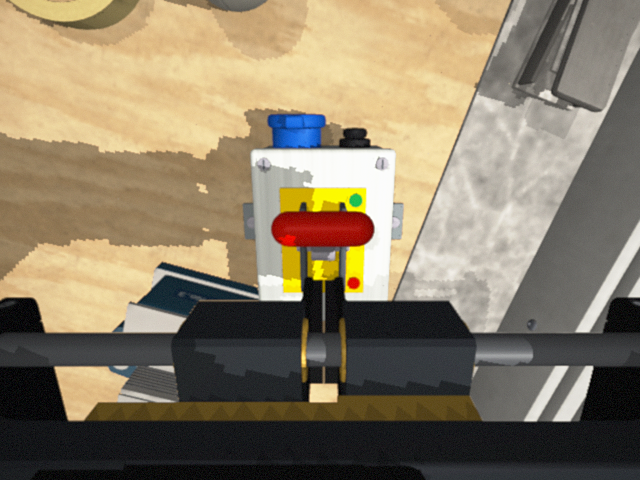

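The wrist view shows the lever still on: the red bar is at (324,228) and the green-pip end is uncovered. The closed fingers sit in front of the bar, so the push never carried it. I'll grip the bar instead, with the fingers straddling it along the lever's swing.

Request:
play_rows(motion=[[[0,0,-0.03,0,0,0],[0,0,-0.06,0,0,0],[0,0,-0.085,0,0,-7],[0.01,0,-0.085,0,0,-14],[0.02,0,-0.085,0,0,-21],[0.032,0,-0.085,0,0,-28],[0.032,0,-0.085,0,0,-35],[0.032,0,-0.085,0,0,-42]]], fingers=0.05)

```text
time_s: 7.4
position: [0.6209, -0.0022, 0.2012]
tcp_rot: [[0.512, 0.859, 0.001], [0.859, -0.512, -0.0], [0.0, 0.001, -1.0]]
force: [0.4, 1.2, -0.2]
opening: 0.516
grasp_force: 0.0
```

Request:
play_rows(motion=[[[0,0,0,0,0,-7],[0,0,0,0,0,-14],[0,0,0,0,0,-21],[0,0,0,0,0,-28],[0,0,0,0,0,-35],[0,0,0,0,0,-42],[0,0,0,0,0,-48],[0,0,0,0,0,-48]]])

```text
time_s: 8.07
position: [0.6201, -0.0024, 0.201]
tcp_rot: [[-0.291, 0.957, 0.0], [0.957, 0.291, -0.0], [-0.0, 0.0, -1.0]]
force: [-0.1, 0.8, 0.2]
opening: 0.569
grasp_force: 0.0
```

Run:
```python
from h import *
for i in range(3): s=st(); w=snap('wrist')
im=w['frame'].astype(int); m=(im[...,0]>150)&(im[...,1]<60)&(im[...,2]<60)
n,l,q,ce=cv2.connectedComponentsWithStats(m.astype(np.uint8)); k=1+np.argmax(q[1:,4]); v,u=np.nonzero(l==k)
X=unproj(w,np.c_[u,v].astype(float),.116)[:,:2].astype(np.float32); print(q[k],cv2.minAreaRect(X))
row([.6202,-.0032,.110],down(106.8))
```

```text
8.0667 [ 0.6201 -0.0024  0.201 ] [-0.1  0.8  0.2] 0.569 0.0
8.1167 [ 0.6201 -0.0024  0.2011] [ 0.2 -0.5 -0.2] 0.578 0.0
8.1667 [ 0.6202 -0.0024  0.2011] [-0.2  0.7 -0. ] 0.574 0.0
[ 310  204   22   63 1257] ((0.6191450357437134, -0.002338619902729988), (0.015496410429477692, 0.04792846739292145), 17.017257690429688)
ROW [-0.0008, -0.0002, 0.0911] [0.0, -0.0, -0.14]
```

Request:
play_rows(motion=[[[0,0,0.03,0,0,0],[0,0,0.06,0,0,0],[0,0,0.08,0,0,0],[0,0,0.091,0,0,0],[0,0,0.091,0,0,0]]])

```text
time_s: 8.63
position: [0.6182, -0.0022, 0.1074]
tcp_rot: [[-0.288, 0.958, -0.006], [0.958, 0.288, 0.001], [0.003, -0.005, -1.0]]
force: [-0.7, 0.5, 0.7]
opening: 0.575
grasp_force: 0.0
```

Request:
play_rows(motion=[[[0,0,0,0,0,0],[0,0,0,0,0,0],[0,0,0,0,0,0],[0,0,0,0,0,0],[0,0,0,0,0,0],[0,0,0,0,0,0],[0,0,0,0,0,0],[0,0,0,0,0,0]]], fingers=0.0)

```text
time_s: 9.3
position: [0.6201, -0.0025, 0.1103]
tcp_rot: [[-0.289, 0.957, 0.0], [0.957, 0.289, -0.0], [-0.0, 0.0, -1.0]]
force: [0.1, 0.1, -0.5]
opening: 0.062
grasp_force: 0.0
```

Run:
```python
from h import *
s=st(); w=snap('wrist'); print(s['joint_positions'])
f=w['frame'][180:480,200:440]
d=snap('scene')['frame'][150:280,270:400]
cv2.imwrite('pics/w5.png',np.hstack([cv2.resize(f[...,::-1],(400,500)),cv2.resize(d[...,::-1],(400,500),interpolation=cv2.INTER_CUBIC)]))
R=np.array(s['tcp_rot'])
for p in [s['position'],np.array(s['position'])+.017*R[:,2],[.62,-.003,.112]]: print(proj(w,p))
```

```text
9.3 [ 0.6201 -0.0025  0.1103] [ 0.1  0.1 -0.5] 0.062 0.0
[-1.05450223e+01  3.68800436e+01  8.78136603e+01  2.26871948e-03
  5.52866103e+01 -2.73391805e+01]
[[321.35221357 286.81522321]]
[[321.46810776 273.5671159 ]]
[[320.85050532 289.01167586]]
```

View pics/w5.png

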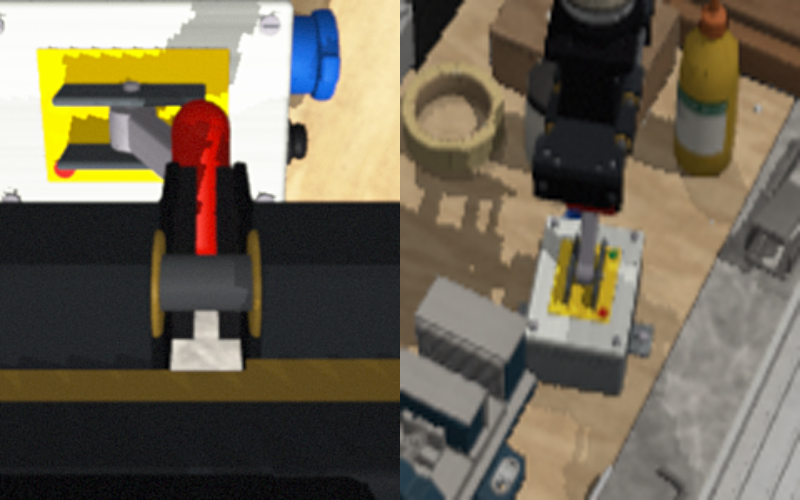

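The left half shows the black fingers cutting through the red bar at about (205,170), with the opening already below the bar's 18 mm, so the bar isn't stopping the fingers. I'll let them finish closing and see whether anything resists.

Request:
play_rows(motion=[[[0,0,0,0,0,0],[0,0,0,0,0,0],[0,0,0,0,0,0],[0,0,0,0,0,0]]], fingers=0.0)

```text
time_s: 9.73
position: [0.62, -0.0025, 0.11]
tcp_rot: [[-0.289, 0.957, -0.0], [0.957, 0.289, 0.0], [0.0, -0.0, -1.0]]
force: [-0.4, 0.1, 0.4]
opening: 0.009
grasp_force: 0.0
```

Request:
play_rows(motion=[[[0,-0.006,-0.002,0,0,0],[0,-0.012,-0.004,0,0,0],[0,-0.018,-0.005,0,0,0],[0,-0.024,-0.007,0,0,0]]])

```text
time_s: 10.07
position: [0.596, -0.0096, 0.1172]
tcp_rot: [[-0.289, 0.957, -0.001], [0.957, 0.289, 0.0], [0.0, -0.001, -1.0]]
force: [0.6, 0.4, 0.0]
opening: 0.007
grasp_force: 0.0
```

Run:
```python
from h import *
s=st(); w=snap('wrist'); print(s['tau'])
for n in ('lever_grip','isolator_lever','isolator'):
    print(n,[(np.round(r['at'],4),round(r['confidence'],2)) for r in finder.recognise('wrist',n)[:2]])
im=w['frame'].astype(int); m=(im[...,0]>150)&(im[...,1]<60)&(im[...,2]<60)
n,l,q,ce=cv2.connectedComponentsWithStats(m.astype(np.uint8)); print(q[1:],ce[1:])
for a in (0,.25,.5,1): print(a,proj(w,[.5945+.055*np.sin(.5-a)*.957,-.0108+.055*np.sin(.5-a)*.289,.064+.055*np.cos(.5-a)]))
```

```text
10.0667 [ 0.596  -0.0096  0.1172] [0.6 0.4 0. ] 0.007 0.0
[ 3.01910955e-01 -4.32448626e+01 -1.42327836e+01  4.54349688e-02
  7.84178800e-02  3.91540211e-02]
lever_grip [(array([ 0.613 , -0.0051,  0.1149]), 0.78)]
isolator_lever [(array([ 6.120e-01, -5.000e-04,  1.162e-01]), 0.84)]
isolator [(array([0.5902, 0.0125, 0.0524]), 0.97)]
[[   0  234   14   17  181]
 [ 352  243   33   58 1595]
 [ 272  272    4    8   11]
 [ 276  279    5    3    7]] [[  5.8839779  242.93922652]
 [367.85956113 273.23134796]
 [273.54545455 275.45454545]
 [278.28571429 280.28571429]]
0 [[367.64583007 283.92499124]]
0.25 [[344.11167141 288.10022952]]
0.5 [[317.78183859 289.57462764]]
1 [[268.25420328 283.95215836]]
```

No contact at all: the fingers went through the bar with zero force while the lever stayed on. I'll go behind it again with the tips lower, so both the bar and its stem meet other parts of the fingers.

Request:
play_rows(motion=[[[0,0,-0.035,0,0,0],[0,0.02,-0.04,0,0,0],[0,0.04,-0.04,0,0,0],[0,0.062,-0.03,0,0,0],[0,0.062,0,0,0,0],[0,0.062,0.015,0,0,0],[0,0.062,0.028,0,0,0],[0,0.062,0.028,0,0,0]]], fingers=0.0)

```text
time_s: 10.93
position: [0.6543, 0.0088, 0.0858]
tcp_rot: [[-0.289, 0.957, -0.006], [0.957, 0.289, 0.001], [0.003, -0.005, -1.0]]
force: [-0.6, 0.2, 0.3]
opening: 0.007
grasp_force: 0.0
```

Request:
play_rows(motion=[[[0,-0.006,0,0,0,0],[0,-0.012,0,0,0,0],[0,-0.018,0,0,0,0],[0,-0.024,0,0,0,0],[0,-0.03,0,0,0,0]]])

```text
time_s: 11.35
position: [0.6324, -0.0, 0.0923]
tcp_rot: [[-0.287, 0.958, 0.013], [0.958, 0.287, 0.001], [-0.003, 0.013, -1.0]]
force: [8.6, 4.2, 7.3]
opening: 0.005
grasp_force: 4.4
```

Request:
play_rows(motion=[[[0,-0.006,0,0,0,0],[0,-0.012,0,0,0,0],[0,-0.018,0,0,0,0]]])

```text
time_s: 11.6
position: [0.6173, -0.006, 0.0935]
tcp_rot: [[-0.288, 0.957, 0.018], [0.958, 0.288, -0.001], [-0.006, 0.016, -1.0]]
force: [5.8, 0.9, 5.1]
opening: 0.004
grasp_force: 2.8
```

Request:
play_rows(motion=[[[0,-0.006,0,0,0,0],[0,-0.012,0,0,0,0],[0,-0.018,0,0,0,0]]])

```text
time_s: 11.85
position: [0.5916, -0.0108, 0.0894]
tcp_rot: [[-0.289, 0.957, -0.002], [0.957, 0.289, 0.0], [0.0, -0.001, -1.0]]
force: [-0.1, 0.5, 0.2]
opening: 0.007
grasp_force: 0.0
```

Run:
```python
from h import *
s=st(); w=snap('wrist','w6.png'); snap('scene','s6.png')
for n in ('lever_grip','isolator_lever'):
  for c in ('wrist','scene'): print(n,c,[(np.round(r['at'],4),round(r['confidence'],2)) for r in finder.recognise(c,n)[:2]])
im=w['frame'].astype(int); m=(im[...,0]>150)&(im[...,1]<60)&(im[...,2]<60)
n,l,q,ce=cv2.connectedComponentsWithStats(m.astype(np.uint8)); print(q[1:],ce[1:])
for a in (0,.25,.5,1): print(a,proj(w,[.5945+.055*np.sin(.5-a)*.957,-.0108+.055*np.sin(.5-a)*.289,.064+.055*np.cos(.5-a)]))
```

```text
11.85 [ 0.5916 -0.0108  0.0894] [-0.1  0.5  0.2] 0.007 0.0
lever_grip wrist [(array([ 0.5705, -0.0086,  0.1117]), 0.7), (array([0.7074, 0.1578, 0.023 ]), 0.24)]
lever_grip scene [(array([ 0.583 , -0.4703,  0.0361]), 0.62)]
isolator_lever wrist [(array([ 0.5705, -0.0048,  0.1142]), 0.65), (array([0.7208, 0.0915, 0.0532]), 0.49)]
isolator_lever scene [(array([ 0.5831, -0.0118,  0.0809]), 0.36)]
[[258 264   1   2   2]
 [260 264  12  14  90]
 [251 267   7  13  64]
 [249 291   7  10  25]
 [263 296   5   4  17]] [[258.         264.5       ]
 [264.86666667 269.5       ]
 [254.140625   272.796875  ]
 [251.44       296.8       ]
 [264.94117647 297.76470588]]
0 [[384.48312867 310.31457232]]
0.25 [[357.65255574 315.90866162]]
0.5 [[327.19234151 317.88340193]]
1 [[269.61746972 310.29234638]]
```

The lever is now off: red appears at about (258,270) in the wrist camera, matching the predicted off pose of (270,310), and the network puts the grip at x≈0.570. Contact came only when the tips were about 25 mm lower than expected, so I'll watch finger contact closely at the tongs. Moving there for a look.

Request:
play_rows(motion=[[[0,0,-0.04,0,0,0],[0,0,-0.08,0,0,0],[0.02,0,-0.115,0,0,7],[0.05,-0.006,-0.14,0,0,14],[0.08,-0.01,-0.17,0,0,21],[0.11,-0.014,-0.19,0,0,28],[0.14,-0.018,-0.21,0,0,35],[0.17,-0.022,-0.23,0,0,42]]], fingers=0.087)

```text
time_s: 12.82
position: [0.5223, 0.1471, 0.3203]
tcp_rot: [[0.431, 0.902, 0.0], [0.902, -0.431, 0.0], [0.0, 0.0, -1.0]]
force: [-0.1, -0.3, 0.5]
opening: 0.526
grasp_force: 0.0
```

Run:
```python
from h import *
w=snap('wrist'); s=st()
for n in ('lever_grip','isolator_lever'): print(n,[(np.round(r['at'],4),round(r['confidence'],2)) for r in finder.recognise('wrist',n)[:2]])
row([.45,.30,.36],down(0)); row([.45,.30,.36],down(10))
```

```text
12.8667 [0.5217 0.1523 0.3246] [-0.   2.4  1.9] 0.574 0.0
lever_grip [(array([ 0.5749, -0.0092,  0.11  ]), 0.93)]
isolator_lever [(array([ 0.5762, -0.0086,  0.1112]), 0.95)]
ROW [0.1073, -0.1305, -0.0393] [0.13, -0.22, 65.06]
ROW [0.1073, -0.1305, -0.0393] [0.14, -0.21, 55.06]
```

Request:
play_rows(motion=[[[0.03,-0.035,-0.01,0,0,7],[0.06,-0.07,-0.02,0,0,14],[0.09,-0.1,-0.03,0,0,21],[0.107,-0.13,-0.04,0,0,28],[0.107,-0.13,-0.04,0,0,35],[0.107,-0.13,-0.04,0,0,42],[0.107,-0.13,-0.04,0,0,49],[0.107,-0.13,-0.04,0,0,56]]])

```text
time_s: 13.63
position: [0.4512, 0.2975, 0.3577]
tcp_rot: [[0.986, 0.168, -0.002], [0.168, -0.986, -0.002], [-0.002, 0.001, -1.0]]
force: [0.9, -0.2, -0.1]
opening: 0.998
grasp_force: 0.0
```

Run:
```python
from h import *
w=snap('wrist','w7.png'); s=st()
np.savez('w7.npz',**{k:w[k] for k in ('camera_matrix','R','t','frame')})
for n in ('tongs','grip_left','grip_right','jaw_left','jaw_right','rule_tape'):
    print(n,[(np.round(r['at'],4).tolist(),np.round(proj(w,r['at'])[0]).tolist(),round(r['confidence'],2)) for r in finder.recognise('wrist',n)[:2]])
hs=cv2.cvtColor(w['frame'],cv2.COLOR_RGB2HSV); m=((hs[...,0]>5)&(hs[...,0]<16)&(hs[...,1]>200)&(hs[...,2]>120)).astype(np.uint8)
n,l,q,ce=cv2.connectedComponentsWithStats(m)
for k in range(1,n):
    if q[k,4]>60:
        v,u=np.nonzero(l==k); X=unproj(w,np.c_[u,v].astype(float),.015)[:,:2].astype(np.float32); print(q[k],cv2.minAreaRect(X))
```

```text
13.6833 [0.4513 0.2972 0.3576] [ 0.4 -0.7  0.4] 0.998 0.0
tongs [([0.5535, 0.3304, 0.0202], [311.0, 100.0], 0.93)]
grip_left [([0.5548, 0.3382, 0.0191], [305.0, 97.0], 0.85)]
grip_right [([0.5689, 0.3103, 0.0187], [328.0, 90.0], 0.84)]
jaw_left [([0.552, 0.3352, 0.0197], [307.0, 100.0], 0.63)]
jaw_right [([0.57, 0.3144, 0.0175], [325.0, 89.0], 0.79)]
rule_tape [([0.3287, 0.3671, 0.0553], [259.0, 264.0], 0.7)]
```

View pics/w7.png

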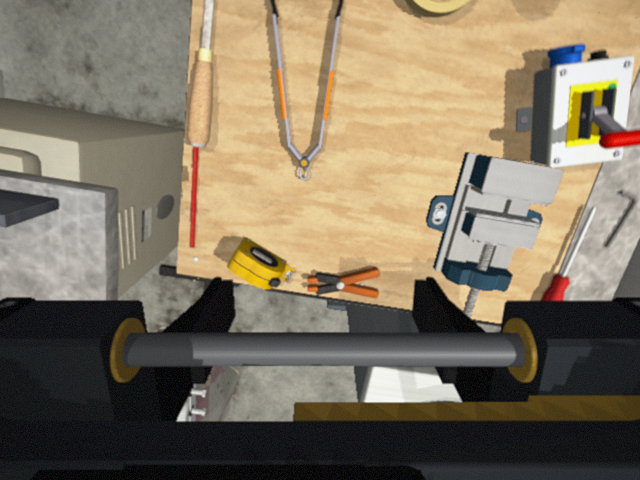

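The wrist view shows the lever swung towards the robot (off). The tongs' sleeves are at about (282,93) and (327,95), the hinge is at (304,163), and the jaws run off the top edge.

Run:
```python
from h import *
w=np.load('w7.npz'); w={k:w[k] for k in w}
hs=cv2.cvtColor(w['frame'],cv2.COLOR_RGB2HSV); print(hs[93,278:288].tolist(),hs[93,322:332].tolist())
m=((hs[...,0]<17)&(hs[...,1]>190)&(hs[...,2]>110)).astype(np.uint8); m[150:]=0; m[:,:250]=0; m[:,370:]=0
m=cv2.morphologyEx(m,cv2.MORPH_CLOSE,np.ones((5,5),np.uint8))
n,l,q,ce=cv2.connectedComponentsWithStats(m); C=[]
for k in range(1,n):
    if q[k,4]>80:
        v,u=np.nonzero(l==k); X=unproj(w,np.c_[u,v].astype(float),.017)[:,:2].astype(np.float32); r=cv2.minAreaRect(X); print(q[k],r); C.append(X.min(0)/2+X.max(0)/2)
h=unproj(w,[[304,162.]],.02)[0,:2]; mid=(C[0]+C[1])/2; print('hinge',h,'sleeves',C,'mid',mid,'dist',np.linalg.norm(mid-h))
a=mid-h; print('yaw by hinge',np.degrees(np.arctan2(a[1],a[0]))); b=C[0]-C[1]; b=b if b[1]>0 else -b; print('by sleeves',np.degrees(np.arctan2(b[1],b[0]))-90,np.linalg.norm(b))
```

```text
[[18, 90, 151], [12, 130, 173], [14, 236, 227], [17, 255, 248], [16, 183, 250], [10, 108, 231], [0, 30, 186], [11, 38, 170], [18, 83, 188], [18, 92, 200]] [[17, 96, 152], [18, 91, 146], [17, 88, 147], [16, 55, 149], [5, 65, 188], [11, 169, 234], [19, 255, 251], [19, 248, 248], [14, 169, 232], [15, 102, 209]]Traceback (most recent call last):
  File "<stdin>", line 10, in <module>
IndexError: list index out of range
```

Run:
```python
from h import *
w=np.load('w7.npz'); w={k:w[k] for k in w}
hs=cv2.cvtColor(w['frame'],cv2.COLOR_RGB2HSV)
m=((hs[...,0]<22)&(hs[...,1]>165)&(hs[...,2]>110)).astype(np.uint8); m[150:]=0; m[:,:250]=0; m[:,370:]=0
m=cv2.morphologyEx(m,cv2.MORPH_CLOSE,np.ones((5,5),np.uint8))
n,l,q,ce=cv2.connectedComponentsWithStats(m); C=[]
for k in range(1,n):
    if q[k,4]>60:
        v,u=np.nonzero(l==k); X=unproj(w,np.c_[u,v].astype(float),.019)[:,:2].astype(np.float32); r=cv2.minAreaRect(X); print(q[k],r); C.append(np.array(r[0]))
h=unproj(w,[[304,162.]],.02)[0,:2]; mid=(C[0]+C[1])/2; print('hinge',h,'mid',mid,'dist',np.linalg.norm(mid-h))
a=mid-h; print('yaw by hinge',np.degrees(np.arctan2(a[1],a[0]))); b=C[0]-C[1]; b=b if b[1]>0 else -b; print('by sleeves',np.degrees(np.arctan2(b[1],b[0]))-90,np.linalg.norm(b))
```

```text
[277  69   8  50 144] ((0.5536594390869141, 0.37023162841796875), (0.059741366654634476, 0.0037928828969597816), 14.66209602355957)
[324  71  10  49 154] ((0.562275230884552, 0.3092997074127197), (0.0594741590321064, 0.004209669306874275), 0.7294920086860657)
hinge [0.47270404 0.32733103] mid [0.55796733 0.33976567] dist 0.08616525095828503
yaw by hinge 8.297414024411458
by sleeves 8.048284090778495 0.06153804405154711
```

Run:
```python
from h import *
s=st(); row([.557,.340,.06],down(8))
```

```text
13.9833 [0.4513 0.2975 0.3586] [ 0.  -0.5 -0. ] 0.999 0.0
ROW [0.1117, -0.0236, 0.2985] [0.02, 0.05, 1.98]
```

Request:
play_rows(motion=[[[0.03,-0.006,0.025,0,0,1],[0.06,-0.012,0.06,0,0,2],[0.09,-0.018,0.095,0,0,2],[0.112,-0.024,0.13,0,0,2],[0.112,-0.024,0.17,0,0,2],[0.112,-0.024,0.205,0,0,2],[0.112,-0.024,0.24,0,0,2],[0.112,-0.024,0.265,0,0,2]]])

```text
time_s: 14.65
position: [0.5555, 0.3398, 0.0898]
tcp_rot: [[0.99, 0.139, -0.005], [0.139, -0.99, -0.002], [-0.005, 0.001, -1.0]]
force: [-0.2, -0.1, -0.4]
opening: 1.003
grasp_force: 0.0
```

Run:
```python
from h import *
w=snap('wrist'); s=st(); w=snap('wrist'); s=st(); d=snap('scene')
R=np.array(s['tcp_rot']); P=np.array(s['position'])
for sy in (1,-1):
    for k in (-.04,0,.017):
        p=P+R[:,1]*sy*.05+R[:,2]*k; print(sy,k,'scene',proj(d,p)[0].round(),'wrist',proj(w,p)[0].round())
p=proj(d,P)[0].astype(int); f=d['frame'][p[1]-50:p[1]+50,p[0]-50:p[0]+50]
print('crop origin',p-50,'x4')
cv2.imwrite('pics/w8.png',np.hstack([cv2.resize(f[...,::-1],(400,400),interpolation=cv2.INTER_CUBIC),w['frame'][80:480,120:520,::-1]]))
row([.557,.340,.04],down(8))
```

```text
14.7 [0.5527 0.3385 0.0855] [-0.9 -0.  -3.1] 1.004 0.0
14.75 [0.5534 0.339  0.0885] [-0.9 -0.3 -0.1] 1.002 0.0
1 -0.04 scene [229. 176.] wrist [446. 333.]
1 0 scene [231. 187.] wrist [421. 290.]
1 0.017 scene [231. 191.] wrist [414. 276.]
-1 -0.04 scene [197. 168.] wrist [200. 334.]
-1 0 scene [199. 179.] wrist [225. 290.]
-1 0.017 scene [200. 183.] wrist [233. 276.]
crop origin [164 132] x4
ROW [0.0015, 0.0001, 0.0517] [0.07, 0.31, -0.05]
```

View pics/w8.png

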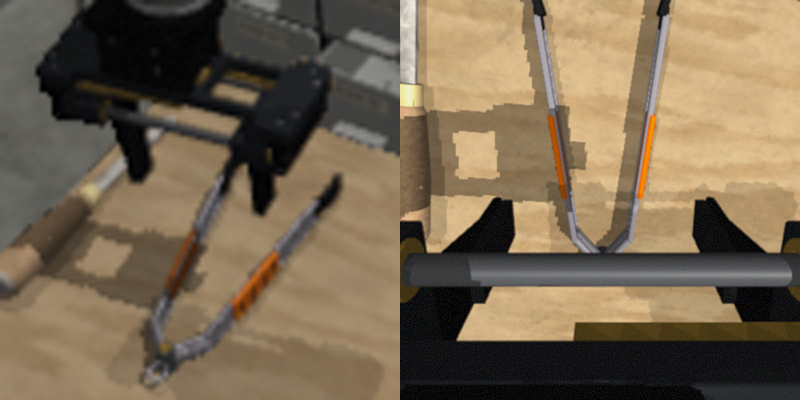

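The left half (scene camera) shows the fingertips at about (140,175) and (262,210). Predicted were about (144,204) and (268,236), so the tips sit some 25 mm higher than the reported pose says. I'll check that against both cameras.

```bash
cat >> h.py <<'E'
def sleeves(w,z=.019,roi=(250,60,420,330)):
    hs=cv2.cvtColor(w['frame'],cv2.COLOR_RGB2HSV)
    m=((hs[...,0]<22)&(hs[...,1]>165)&(hs[...,2]>110)).astype(np.uint8); k=np.zeros_like(m); k[roi[1]:roi[3],roi[0]:roi[2]]=1
    m=cv2.morphologyEx(m*k,cv2.MORPH_CLOSE,np.ones((5,5),np.uint8)); n,l,q,ce=cv2.connectedComponentsWithStats(m); o=[]
    for i in sorted(range(1,n),key=lambda i:-q[i,4])[:2]:
        v,u=np.nonzero(l==i); X=unproj(w,np.c_[u,v].astype(float),z)[:,:2].astype(np.float32); o.append((q[i].tolist(),cv2.minAreaRect(X)))
    return sorted(o,key=lambda a:a[0][0])
E
python3 - <<'E'
from h import *
w=snap('wrist'); s=st(); d=snap('scene')
print('wrist cam pos',-np.array(w['R']).T@w['t'])
R=np.array(s['tcp_rot']); print('cam in tool',R.T@(-np.array(w['R']).T@w['t']-s['position']))
for o in sleeves(w): print(o, np.linalg.norm(o[1][1]))
for o in sleeves(d,roi=(190,180,240,215)): print('scene',o)
w7=np.load('w7.npz'); print('w7 cam',-w7['R'].T@w7['t'])
E
```

```text
14.85 [0.5577 0.3409 0.0942] [-0.4  0.6  0.6] 0.998 0.0
wrist cam pos [0.63988578 0.35246162 0.26557554]
cam in tool [ 8.30132836e-02 -8.21943798e-05 -1.71390708e-01]
([271, 198, 18, 82, 455], ((0.5535277128219604, 0.3707769811153412), (0.060722462832927704, 0.00399501109495759), 15.048993110656738)) 0.06085373945901041
([358, 198, 18, 82, 468], ((0.5619768500328064, 0.3103502690792084), (0.060650281608104706, 0.0040628788992762566), 1.1220968961715698)) 0.060786212615136566
scene ([208, 191, 4, 7, 7], ((0.5624082684516907, 0.3741146922111511), (0.02606334164738655, 0.0014441859675571322), 13.893712043762207))
scene ([222, 195, 12, 17, 65], ((0.5562219619750977, 0.3059926927089691), (0.06831520795822144, 0.012962973676621914), 2.5116045475006104))
w7 cam [0.53432809 0.3122703  0.531819  ]
```

Both wrist heights agree on the tongs' position, so the camera pose is sound. The fingers themselves end about 27 mm behind where the reported TCP puts them, which also explains the lever. I'll confirm with a slow guarded descent onto the bench, with the open fingers straddling the sleeves.

Request:
play_rows(motion=[[[0,0,0.02,0,0,0],[0,0,0.04,0,0,0],[0,0,0.055,0,0,0],[0,0,0.065,0,0,0],[0,0,0.072,0,0,0],[0,0,0.076,0,0,0]]])

```text
time_s: 15.4
position: [0.5583, 0.3413, 0.0191]
tcp_rot: [[0.99, 0.138, 0.002], [0.138, -0.99, 0.001], [0.002, -0.001, -1.0]]
force: [0.0, 0.2, 0.8]
opening: 0.999
grasp_force: 0.0
```

Request:
play_rows(motion=[[[0,0,0.003,0,0,0],[0,0,0.006,0,0,0],[0,0,0.009,0,0,0],[0,0,0.012,0,0,0],[0,0,0.012,0,0,0]]])

```text
time_s: 15.82
position: [0.557, 0.3408, 0.0058]
tcp_rot: [[0.99, 0.138, -0.001], [0.138, -0.99, -0.0], [-0.001, 0.0, -1.0]]
force: [-0.2, -0.1, -0.6]
opening: 0.999
grasp_force: 0.0
```

Run:
```python
from h import *
for i in range(4): s=st(); d=snap('scene')
R=np.array(s['tcp_rot']); P=np.array(s['position'])
p=proj(d,P)[0].astype(int); print(p)
w=snap('wrist')
for o in sleeves(w): print(o)
f=d['frame'][p[1]-50:p[1]+50,p[0]-50:p[0]+50]
cv2.imwrite('pics/w9.png',np.hstack([cv2.resize(f[...,::-1],(400,400),interpolation=cv2.INTER_CUBIC),w['frame'][80:480,120:520,::-1]]))
```

```text
15.8167 [0.557  0.3408 0.0058] [-0.2 -0.1 -0.6] 0.999 0.0
15.8667 [0.5571 0.3408 0.0059] [-0.1  0.1 -0.2] 0.999 0.0
15.9167 [0.5572 0.3409 0.0061] [-1.  -0.8  0.1] 0.999 0.0
15.9667 [0.5573 0.3409 0.0062] [ 0.5 -0.2  0.5] 0.998 0.0
[218 201]
([250, 240, 28, 90, 952], ((0.5607830882072449, 0.3706197440624237), (0.04720810055732727, 0.007898904383182526), 15.000872611999512))
([378, 240, 25, 90, 735], ((0.5688846111297607, 0.31071287393569946), (0.04725058004260063, 0.004106651991605759), 1.167456865310669))
```

Request:
play_rows(motion=[[[0,0,0.003,0,0,0],[0,0,0.006,0,0,0],[0,0,0.009,0,0,0],[0,0,0.009,0,0,0]]])

```text
time_s: 16.4
position: [0.5566, 0.3406, -0.0038]
tcp_rot: [[0.99, 0.138, -0.002], [0.138, -0.99, -0.001], [-0.002, 0.0, -1.0]]
force: [-0.3, 0.1, -0.6]
opening: 0.996
grasp_force: 0.0
```

Request:
play_rows(motion=[[[0,0,0.001,0,0,0],[0,0,0.002,0,0,0],[0,0,0.003,0,0,0],[0,0,0.003,0,0,0]]])

```text
time_s: 16.73
position: [0.5571, 0.3408, -0.0061]
tcp_rot: [[0.99, 0.138, -0.0], [0.138, -0.99, -0.0], [-0.0, 0.0, -1.0]]
force: [0.1, -0.3, 0.1]
opening: 1.001
grasp_force: 0.0
```

Request:
play_rows(motion=[[[0,0,0.001,0,0,0],[0,0,0.002,0,0,0],[0,0,0.003,0,0,0],[0,0,0.003,0,0,0]]])

```text
time_s: 17.07
position: [0.557, 0.3408, -0.0091]
tcp_rot: [[0.99, 0.138, -0.0], [0.138, -0.99, -0.0], [-0.0, 0.0, -1.0]]
force: [0.5, -0.9, 1.3]
opening: 0.998
grasp_force: 0.0
```

Request:
play_rows(motion=[[[0,0,0.001,0,0,0],[0,0,0.002,0,0,0],[0,0,0.003,0,0,0],[0,0,0.003,0,0,0]]])

```text
time_s: 17.4
position: [0.5573, 0.3409, -0.0115]
tcp_rot: [[0.99, 0.138, 0.0], [0.138, -0.99, 0.0], [0.0, -0.0, -1.0]]
force: [-0.7, -0.6, 2.7]
opening: 0.999
grasp_force: 1.4
```

Contact came at a reported z of about -0.011, so the tips are 10 mm behind the reported TCP. I'll back off 2 mm and squeeze the sleeves lightly, to a set opening.

Request:
play_rows(motion=[[[0,0,-0.002,0,0,0],[0,0,-0.002,0,0,0],[0,0,-0.002,0,0,0],[0,0,-0.002,0,0,0],[0,0,-0.002,0,0,0],[0,0,-0.002,0,0,0]]], fingers=0.053)

```text
time_s: 17.9
position: [0.5573, 0.3409, -0.01]
tcp_rot: [[0.99, 0.138, 0.0], [0.138, -0.99, -0.0], [0.0, 0.0, -1.0]]
force: [0.4, 0.4, -0.4]
opening: 0.654
grasp_force: 3.8
```

Request:
play_rows(motion=[[[0,0,0,0,0,0],[0,0,0,0,0,0]]])

```text
time_s: 18.07
position: [0.5572, 0.3409, -0.01]
tcp_rot: [[0.99, 0.138, -0.0], [0.138, -0.99, -0.0], [-0.0, 0.0, -1.0]]
force: [0.3, 0.1, -1.4]
opening: 0.616
grasp_force: 4.4
```

Request:
play_rows(motion=[[[0,0,-0.01,0,0,0],[0,0,-0.02,0,0,0],[0,0,-0.03,0,0,0],[0,0,-0.04,0,0,0],[0,0,-0.04,0,0,0]]])

```text
time_s: 18.48
position: [0.5592, 0.3418, 0.0334]
tcp_rot: [[0.99, 0.138, 0.005], [0.138, -0.99, 0.002], [0.005, -0.001, -1.0]]
force: [1.1, 1.0, -0.7]
opening: 0.612
grasp_force: 4.4
```

Run:
```python
from h import *
s=st(); w=snap('wrist','w10.png')
for o in sleeves(w,z=.06,roi=(200,60,440,300)): print(o)
s=st()
```

```text
18.4833 [0.5592 0.3418 0.0334] [ 1.1  1.  -0.7] 0.612 4.355040192604065
([259, 251, 14, 49, 435], ((0.5742592215538025, 0.36970433592796326), (0.022735044360160828, 0.004258999601006508), 11.587024688720703))
([375, 251, 13, 49, 436], ((0.5812590718269348, 0.31975027918815613), (0.02264155074954033, 0.0041937748901546), 5.954536437988281))
18.5333 [0.5586 0.3415 0.0323] [-0.2  0.  -1. ] 0.61 4.356118440628052
```

Tongs held: grip force 4.4 N, weight about 1 N. Lifting clear and carrying them across.

Request:
play_rows(motion=[[[0,0,-0.03,0,0,0],[0,0,-0.06,0,0,0],[0,0,-0.09,0,0,0],[0,0,-0.12,0,0,0],[-0.005,0.02,-0.15,0,0,0],[-0.01,0.04,-0.18,0,0,0],[-0.018,0.07,-0.2,0,0,0],[-0.026,0.102,-0.2,0,0,0]]])

```text
time_s: 19.2
position: [0.5482, 0.2368, 0.2353]
tcp_rot: [[0.99, 0.14, 0.01], [0.14, -0.99, 0.003], [0.011, -0.001, -1.0]]
force: [1.3, -0.7, -1.7]
opening: 0.609
grasp_force: 4.4
```

Request:
play_rows(motion=[[[-0.008,0.034,0,0,0,0],[-0.017,0.068,0,0,0,0],[-0.025,0.102,0,0,0,0],[-0.034,0.136,0,0,0,0],[-0.042,0.17,0,0,0,0],[-0.05,0.204,0,0,0,0],[-0.058,0.238,0,0,0,0],[-0.067,0.27,0,0,0,0]]])

```text
time_s: 19.87
position: [0.5157, -0.0421, 0.2301]
tcp_rot: [[0.991, 0.138, -0.0], [0.138, -0.991, -0.0], [-0.0, 0.0, -1.0]]
force: [0.9, 0.3, -1.7]
opening: 0.608
grasp_force: 4.4
```

Run:
```python
from h import *
s=st(); row([.46,-.36,.22],down(20)); 
w=snap('wrist'); print([(np.round(r['at'],4).tolist(),round(r['confidence'],2)) for r in finder.recognise('wrist','nut')])
```

```text
19.8667 [ 0.5157 -0.0421  0.2301] [ 0.9  0.3 -1.7] 0.608 4.353368729352951
ROW [-0.0989, 0.3072, 0.0101] [0.0, 0.0, -12.1]
[([0.5864, -0.3303, 0.0109], 0.9)]
```

Request:
play_rows(motion=[[[-0.012,0.036,0,0,0,-2],[-0.024,0.072,0,0,0,-4],[-0.036,0.108,0,0,0,-6],[-0.048,0.144,0,0,0,-8],[-0.06,0.18,0,0,0,-10],[-0.072,0.216,0,0,0,-12],[-0.084,0.252,0,0,0,-12],[-0.095,0.285,0,0,0,-12]]])

```text
time_s: 20.63
position: [0.461, -0.337, 0.2299]
tcp_rot: [[0.94, 0.341, -0.0], [0.341, -0.94, 0.0], [0.0, -0.0, -1.0]]
force: [0.8, -1.1, -1.2]
opening: 0.612
grasp_force: 4.4
```

Run:
```python
from h import *
s=st(); w=snap('wrist'); w=snap('wrist','w11.png'); s=st()
np.savez('w11.npz',**{k:w[k] for k in ('camera_matrix','R','t','frame')})
for n in ('nut','jaw_left','jaw_right','walnut_offcut'): print(n,[(np.round(r['at'],4).tolist(),np.round(proj(w,r['at'])[0]).tolist(),round(r['confidence'],2)) for r in finder.recognise('wrist',n)[:2]])
for o in finder.outline_of('wrist','nut')[:1]:
    v,u=np.nonzero(o['pixels']); X=unproj(w,np.c_[u,v].astype(float),.013)[:,:2].astype(np.float32); print(len(u),cv2.minAreaRect(X),cv2.minEnclosingCircle(X))
```

```text
20.6333 [ 0.461  -0.337   0.2299] [ 0.8 -1.1 -1.2] 0.612 4.353818446397781
20.7333 [ 0.4612 -0.3411  0.23  ] [ 0.4  1.3 -0.6] 0.611 4.350636228919029
nut [([0.5853, -0.3312, 0.0129], [351.0, 77.0], 0.73), ([0.5449, -0.0507, 0.0218], [46.0, 8.0], 0.65)]
jaw_left [([0.517, -0.3283, 0.2606], [333.0, 187.0], 0.73), ([0.5285, -0.3503, 0.2604], [396.0, 178.0], 0.34)]
jaw_right [([0.5267, -0.3448, 0.2614], [382.0, 178.0], 0.97), ([0.3394, -0.0906, 0.0174], [63.0, 227.0], 0.58)]
walnut_offcut [([0.5832, -0.467, 0.0337], [483.0, 128.0], 0.69)]
727 ((0.5872789025306702, -0.3362560272216797), (0.027157654985785484, 0.029733192175626755), 2.5847349166870117) ((0.5870524644851685, -0.33604204654693604), 0.015190578997135162)
```

View pics/w11.png

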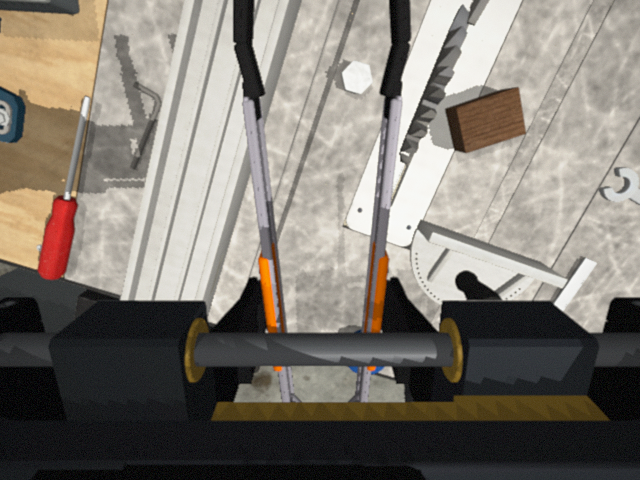

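The final picture shows the nut at about (356,77) between the fence and the blade plate. The held tongs' jaws are at about (248,50) and (400,50), and the mitre-gauge knob is at (467,283). Next I'll check the gripper body's clearances against fence and mitre gauge for several headings.

Run:
```python
from h import *
np.set_printoptions(precision=3,suppress=True)
w=np.load('w11.npz'); w={k:w[k] for k in w}
for n,u,v,z in [('knob top',463,276,.05),('knob base',478,295,.02),('head left corner',415,232,.02),('head far corner',425,225,.02),('head near end',593,262,.02),('protractor left',412,255,.01),('protractor bottom',440,300,.01),('plate corner',347,225,0),('fence right edge@row100',297,10,.075),('fence b',245,280,.075),('nut',356,77,.013)]:
    print(n,unproj(w,[[u,v]],z)[0])
d=snap('scene'); t=snap('top')
print('knob from scene', [unproj(d,[[487,262.]],z)[0] for z in (0.02,.06)], 'top knob (488,258):',[unproj(t,[[488,258.]],z)[0] for z in (0.02,.06)])
N=np.array([.587,-.335])
for yaw in (0,10,15,20,25,30):
    a=np.radians(yaw); e=np.array([np.cos(a),np.sin(a)]); n=np.array([-np.sin(a),np.cos(a)]); g=N-.110*e
    print(yaw,'g',g,'maxy',max((g+s*.0375*e+.095*n)[1] for s in (1,-1)),'right end',g-.095*n,'rfinger',g-.042*n)
# jaws measured: image rows 0..95
s=st(); P=np.array(s['position']); R=np.array(s['tcp_rot'])
for k in (-.01,0,.01): print('tool pts',[proj(w,P+R[:,0]*.11+R[:,1]*y+R[:,2]*k)[0].round() for y in (-.025,.025)])
```

```text
knob top [ 0.441 -0.509  0.05 ]
knob base [ 0.417 -0.552  0.02 ]
head left corner [ 0.462 -0.452  0.02 ]
head far corner [ 0.473 -0.459  0.02 ]
head near end [ 0.497 -0.656  0.02 ]
protractor left [ 0.434 -0.464  0.01 ]
protractor bottom [ 0.393 -0.518  0.01 ]
plate corner [ 0.44  -0.383  0.   ]
fence right edge@row100 [ 0.609 -0.271  0.075]
fence b [ 0.374 -0.297  0.075]
nut [ 0.587 -0.336  0.013]
knob from scene [array([ 0.694, -0.442,  0.02 ]), array([ 0.659, -0.444,  0.06 ])] top knob (488,258): [array([ 0.452, -0.554,  0.02 ]), array([ 0.43 , -0.534,  0.06 ])]
0 g [ 0.477 -0.335] maxy -0.24000000000000002 right end [ 0.477 -0.43 ] rfinger [ 0.477 -0.377]
10 g [ 0.479 -0.354] maxy -0.2540327563446927 right end [ 0.495 -0.448] rfinger [ 0.486 -0.395]
15 g [ 0.481 -0.363] maxy -0.2620014272724713 right end [ 0.505 -0.455] rfinger [ 0.492 -0.404]
20 g [ 0.484 -0.373] maxy -0.2705256614164496 right end [ 0.516 -0.462] rfinger [ 0.498 -0.412]
25 g [ 0.487 -0.381] maxy -0.279540584207719 right end [ 0.527 -0.468] rfinger [ 0.505 -0.42 ]
30 g [ 0.492 -0.39 ] maxy -0.28897758664047835 right end [ 0.539 -0.472] rfinger [ 0.513 -0.426]
21.0833 [ 0.462 -0.334  0.23 ] [ 0.  -0.1 -0.6] 0.614 4.351562038064003
tool pts [array([234.,  38.]), array([360.,  37.])]
tool pts [array([240.,  43.]), array([358.,  42.])]
tool pts [array([244.,  47.]), array([355.,  46.])]
```

Run:
```python
from h import *
s=st(); w=snap('wrist'); R=np.array(s['tcp_rot']); P=-np.array(w['R']).T@w['t']-down(20)@[.083,0,-.1714]; print('P cam',P)
row([.485,-.374,.06],down(20),base=(P,R))
```

```text
21.0833 [ 0.4618 -0.334   0.2301] [ 0.  -0.1 -0.6] 0.614 4.351562038064003
P cam [ 0.46283955 -0.33338637  0.23297785]
ROW [0.0069, 0.0459, 0.1729] [-0.04, 0.0, 0.04]
```

Request:
play_rows(motion=[[[0.003,0.02,0,0,0,0],[0.007,0.046,0.02,0,0,0],[0.007,0.046,0.05,0,0,0],[0.007,0.046,0.08,0,0,0],[0.007,0.046,0.11,0,0,0],[0.007,0.046,0.13,0,0,0],[0.007,0.046,0.14,0,0,0],[0.007,0.046,0.14,0,0,0]]])

```text
time_s: 21.8
position: [0.4828, -0.3746, 0.0877]
tcp_rot: [[0.94, 0.341, -0.004], [0.342, -0.94, 0.004], [-0.002, -0.005, -1.0]]
force: [0.7, 0.1, -1.7]
opening: 0.605
grasp_force: 4.3
```

Run:
```python
from h import *
for i in range(3): snap('wrist'); s=st()
w=snap('wrist','w12.png'); R=np.array(s['tcp_rot']); P=np.array(s['position'])
for o in finder.outline_of('wrist','nut')[:1]:
    v,u=np.nonzero(o['pixels']); X=unproj(w,np.c_[u,v].astype(float),.013)[:,:2].astype(np.float32); c=np.array(cv2.minEnclosingCircle(X)[0]); print(o['confidence'],len(u),u.mean(),v.mean(),c,'in tool',R.T@(np.r_[c,0]-P))
g=cv2.cvtColor(w['frame'],cv2.COLOR_RGB2GRAY)
for r in (15,30,45,60,75,90,105): 
    dk=np.nonzero(g[r,180:460]<45)[0]+180; sp=np.split(dk,np.nonzero(np.diff(dk)>3)[0]+1); print(r,[(a[0],a[-1]) for a in sp if len(a)>5])
```

```text
21.85 [ 0.4837 -0.3758  0.0895] [-0.1 -0.4  0.2] 0.607 4.350970163941383
21.9 [ 0.4845 -0.3767  0.0908] [ 0.7 -0.1 -0.5] 0.612 4.351553320884705
21.95 [ 0.4848 -0.3773  0.0916] [-0.3 -0.3 -1.2] 0.609 4.351021349430084
0.86 1850 316.86486486486484 74.67891891891892 [ 0.58699477 -0.3360402 ] in tool [ 0.11001067 -0.00422832  0.09171903]
15 [(np.int64(232), np.int64(251)), (np.int64(392), np.int64(409))]
30 [(np.int64(232), np.int64(250)), (np.int64(392), np.int64(410))]
45 [(np.int64(234), np.int64(250)), (np.int64(393), np.int64(409))]
60 [(np.int64(237), np.int64(254)), (np.int64(389), np.int64(405))]
75 [(np.int64(241), np.int64(258)), (np.int64(385), np.int64(401))]
90 [(np.int64(242), np.int64(262)), (np.int64(381), np.int64(400))]
105 [(np.int64(385), np.int64(390))]
```

Jaw vee and nut line up at 110 mm ahead. The nut is about 3 mm left of the jaws' midline, so I'll shift by that, descend most of the way, then creep.

Request:
play_rows(motion=[[[0,-0.003,0.015,0,0,0],[0,-0.003,0.03,0,0,0],[0,-0.003,0.045,0,0,0],[0,-0.003,0.058,0,0,0],[0,-0.003,0.068,0,0,0],[0,-0.003,0.076,0,0,0],[0,-0.003,0.082,0,0,0],[0,-0.003,0.082,0,0,0]]])

```text
time_s: 22.72
position: [0.4823, -0.3734, 0.0071]
tcp_rot: [[0.94, 0.341, -0.001], [0.341, -0.94, 0.001], [-0.001, -0.002, -1.0]]
force: [0.7, -0.6, -1.9]
opening: 0.611
grasp_force: 4.3
```

Run:
```python
from h import *
for i in range(3): snap('wrist'); s=st()
w=snap('wrist','w13.png'); R=np.array(s['tcp_rot']); P=np.array(s['position'])
for o in finder.outline_of('wrist','nut')[:1]:
    v,u=np.nonzero(o['pixels']); X=unproj(w,np.c_[u,v].astype(float),.013)[:,:2].astype(np.float32); c=np.array(cv2.minEnclosingCircle(X)[0]); print(o['confidence'],len(u),u.min(),u.max(),v.min(),v.max(),c,'in tool',R.T@(np.r_[c,0]-P))
```

```text
22.7667 [ 0.4826 -0.3737  0.0077] [ 0.5 -0.4 -1.5] 0.607 4.3496862798929214
22.8167 [ 0.4829 -0.374   0.0082] [-1.5 -0.6 -1.4] 0.614 4.350247532129288
22.8667 [ 0.4831 -0.3741  0.0085] [ 0.3 -0.9 -1.5] 0.609 4.350117892026901
0.7 4252 286 358 10 91 [ 0.58675599 -0.33605766] in tool [ 0.11046795 -0.00048852  0.00857002]
```

Request:
play_rows(motion=[[[0,0,0.004,0,0,0],[0,0,0.008,0,0,0],[0,0,0.011,0,0,0],[0,0,0.014,0,0,0],[0,0,0.014,0,0,0],[0,0,0.014,0,0,0]]])

```text
time_s: 23.47
position: [0.4824, -0.3736, -0.0063]
tcp_rot: [[0.94, 0.341, -0.001], [0.341, -0.94, 0.001], [-0.0, -0.001, -1.0]]
force: [-0.1, -0.2, -0.4]
opening: 0.611
grasp_force: 4.3
```

Request:
play_rows(motion=[[[0,0,0.001,0,0,0],[0,0,0.002,0,0,0],[0,0,0.002,0,0,0],[0,0,0.002,0,0,0]]])

```text
time_s: 23.8
position: [0.4827, -0.3738, -0.0079]
tcp_rot: [[0.94, 0.341, 0.0], [0.341, -0.94, -0.0], [0.0, 0.0, -1.0]]
force: [-0.8, 1.0, 0.6]
opening: 0.608
grasp_force: 4.4
```

Request:
play_rows(motion=[[[0,0,0,0,0,0],[0,0,0,0,0,0],[0,0,0,0,0,0],[0,0,0,0,0,0],[0,0,0,0,0,0],[0,0,0,0,0,0],[0,0,0,0,0,0],[0,0,0,0,0,0]]], fingers=0.0)

```text
time_s: 24.47
position: [0.4829, -0.374, -0.0078]
tcp_rot: [[0.94, 0.341, 0.0], [0.341, -0.94, -0.0], [0.0, 0.0, -1.0]]
force: [0.8, -0.1, 0.6]
opening: 0.501
grasp_force: 30.0
```

Run:
```python
from h import *
s=st(); w=snap('wrist')
for o in finder.outline_of('wrist','nut')[:1]:
    v,u=np.nonzero(o['pixels']); print(o['confidence'],len(u),u.min(),u.max(),v.min(),v.max())
```

```text
24.4667 [ 0.4829 -0.374  -0.0078] [ 0.8 -0.1  0.6] 0.501 29.979108273983
```

The sleeves stopped at 43.6 mm with 30 N, so the jaws are on the nut. Lifting.

Request:
play_rows(motion=[[[0,0,-0.005,0,0,0],[0,0,-0.012,0,0,0],[0,0,-0.02,0,0,0],[0,0,-0.03,0,0,0],[0,0,-0.04,0,0,0],[0,0,-0.05,0,0,0],[0,0,-0.06,0,0,0],[0,0,-0.07,0,0,0]]])

```text
time_s: 25.23
position: [0.4828, -0.3739, 0.0635]
tcp_rot: [[0.94, 0.341, 0.0], [0.341, -0.94, -0.0], [0.0, 0.001, -1.0]]
force: [0.4, 0.2, -1.9]
opening: 0.5
grasp_force: 30.0
```

Request:
play_rows(motion=[[[0,0,-0.015,0,0,0],[0,0,-0.03,0,0,0],[0,0,-0.045,0,0,0],[0,0,-0.06,0,0,0],[0,0,-0.075,0,0,0],[0,0,-0.09,0,0,0],[0,0,-0.1,0,0,0],[0,0,-0.11,0,0,0]]])

```text
time_s: 25.9
position: [0.4827, -0.3738, 0.1735]
tcp_rot: [[0.94, 0.341, 0.001], [0.341, -0.94, -0.001], [0.0, 0.001, -1.0]]
force: [-0.1, -0.9, -2.2]
opening: 0.5
grasp_force: 30.0
```

Request:
play_rows(motion=[[[0,0,-0.008,0,0,0],[0,0,-0.01,0,0,0],[0,0,-0.01,0,0,0],[0,0,-0.01,0,0,0],[0,0,-0.01,0,0,0],[0,0,-0.01,0,0,0]]])

```text
time_s: 26.4
position: [0.4823, -0.3733, 0.1812]
tcp_rot: [[0.94, 0.341, -0.001], [0.341, -0.94, 0.001], [-0.001, -0.002, -1.0]]
force: [0.6, -0.4, -1.3]
opening: 0.502
grasp_force: 30.0
```

Run:
```python
from h import *
s=st(); w=snap('wrist','w14.png'); d=snap('scene','s14.png')
for c,D in (('wrist',w),('scene',d)):
    print(c,'nut',[(np.round(r['at'],3).tolist(),np.round(proj(D,r['at'])[0]).tolist(),round(r['confidence'],2)) for r in finder.recognise(c,'nut')[:2]],[(np.round(r['at'],3).tolist(),round(r['confidence'],2)) for r in finder.recognise(c,'isolator_lever')[:2]])
    for o in finder.outline_of(c,'nut')[:1]:
        v,u=np.nonzero(o['pixels']); print(o['confidence'],len(u),u.min(),u.max(),v.min(),v.max())
print('expected scene px of held nut',proj(d,[.586,-.336,.17]),'table',proj(d,[.586,-.336,.013]),'wrist table',proj(w,[.587,-.336,.013]))
g=w['frame'].astype(int)
for r in (20,40,60,80): print(r,g[r,270:380:6].sum(1).tolist())
for i in range(2): st(); snap('top')
```

```text
26.4 [ 0.4823 -0.3733  0.1812] [ 0.6 -0.4 -1.3] 0.502 29.978342056274414
wrist nut [([0.589, -0.332, 0.201], [318.0, 34.0], 0.62)] []
0.89 5378 281 361 0 88
scene nut [] [([0.728, 0.091, 0.059], 0.65), ([0.565, -0.014, 0.118], 0.42)]
expected scene px of held nut [[446.10486698 238.91445476]] table [[436.33808345 277.23257837]] wrist table [[324.06195822  84.94780491]]
20 [96, 114, 95, 562, 699, 683, 670, 670, 700, 683, 682, 664, 697, 705, 427, 201, 91, 107, 498]
40 [102, 92, 459, 716, 706, 716, 711, 715, 708, 709, 718, 697, 706, 695, 676, 514, 31, 92, 109]
60 [97, 108, 331, 500, 716, 706, 704, 712, 698, 696, 722, 722, 716, 720, 523, 456, 89, 111, 550]
80 [290, 115, 94, 578, 485, 329, 540, 692, 708, 698, 708, 718, 507, 556, 580, 29, 105, 102, 676]
26.8 [ 0.4827 -0.3738  0.182 ] [-0.  0. -2.] 0.499 29.978259801864624
26.85 [ 0.4827 -0.3738  0.1821] [ 0.2 -0.  -1.4] 0.503 29.97830629348755
```

```bash
python3 -c "
from rig import bot
print(bot.hand_in())"
```

```text
the job is handed in; nothing more can be done
None
```

The isolator is off, and the tongs are holding the nut about 19 cm above the saw table by the wrist-camera estimate; the job is handed in, with no verdict returned and the bystander objects not re-measured at the end.

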